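# Transfer specimen containers to the working rack in sequence

## Robot

A 6-joint arm with a two-finger parallel gripper is mounted at the origin on the work surface. World frame = base frame: x ahead of the robot, y to its left, z up, the work surface at z = 0. Lengths are in m, angles in rad, forces in N, time in s.
With the tool pointing down it reaches from about 0.325 to 0.9 m from the base axis. Payload 3.5 kg.
Tool frame: the origin (TCP) lies at the very end of the fingers, on their centre line; the grasp point (between the pads) lies 19 mm behind it; z points along the fingers, y is the line along which they close (so a half turn about z gives the same grasp; the last joint's range is limited). The gripper opens to 85 mm and grips with 20 to 120 N. Pads are 22 mm wide; open, the fingers measure 114 mm over their backs; the gripper's body (76 mm by 85 mm) begins 54 mm behind the grasp point. The pads swing forward as they close: fully open they stand 13 mm farther back than shut.
Start: joints at [-0.103, 0.276, -0.026, 1.268, 0, 1.467], TCP at [0.625, -0, 0.194] pointing down, gripper open.
Joint ranges: [-3.12, 3.12], [-0.85, 1.88], [-1.08, 1.24], [-1.95, 2.15], [-1.57, 1.53], [-3.14, 3.14]. Speed limits (rad/s): [2.57, 2.57, 3.14, 3.14, 3.14, 3.14].

## Interface

Orientations are given as a rotation vector (axis times angle).
In Python, from workcell import state, grab_frame, finish_job gives the robot as it stands.
- The arm moves only by the tool run_rows, called after ">>>" by a JSON object that holds its "op" and its "data". Schema: {"type":"object","properties":{"increments":{"type":"string"},"squeeze":{"type":"number"},"only":{"type":"string"},"quiet":{"type":"boolean"},"lines":{"type":"string"}},"required":["increments"],"additionalProperties":false}. increments is a string of 1 to 10 rows, one to a line, with the numbers parted by spaces; each row has 5 numbers: dx, dy, dz in units of 20 mm, then a turn about the tool's z in units of 0.05 rad, then the finger opening in m; each row is the pose to reach, as a shift and turn from the pose commanded when the call began, along the tool's axes at that moment; what a row does not reach only later rows make up. A row lasts 1/12 s, in which the tool goes at most 0.0417 m and 0.125 rad, less where a joint would pass 70% of its speed; a pose out of reach is approached as far as the arm can. The fingers move at their own pace and stop on an object; squeeze is the grip in N (left out, the last holds). Time passes only in rows, so rows that do not move let the fingers close. The tool returns the time, the measured TCP pose, the force, the opening and the grip force at its end. only (a regular expression) keeps the lines of the reply that match it, lines (a string "A,B") keeps lines A to B, and quiet returns only ok. Input that does not fit is refused with a message, and nothing moves.
- state(): the state, without advancing time (a new reading comes with each control period).
- grab_frame(name): name is "scene" or "side" or "wrist"; returns a dict with "image" (400x640x3 uint8, red, green, blue), "camera_matrix" (3x3 intrinsics, pixels), "k1" (the pictures are not rectified: a ray, as slopes to the right and down, at radius r is drawn at 1 + k1 r^2 times it, then the intrinsics apply), "R" (3x3) and "t" (3): a world point X has camera coordinates R X + t. Camera axes: x right, y down, z forward; pixel columns grow to the right and rows downward; lengths in m; the calibration is good to about 2 mm. A picture is of the moment at which its call begins. There is no depth.
- finish_job(): hands the job in; it is judged then, once.
The state is a dict: "clock": time; "joint_positions": joint angles; "joint_vel": joint speeds; "tau": joint torques, N m; "tcp_pos": TCP position; "tcp_rot": TCP orientation; "ft_force": force on the tool from outside, world axes, zero at the start; "moment": the same for the moment, N m; "width": finger opening in m; "grip_force": force on a finger pad.
Only numpy, scipy, OpenCV 4.12 (cv2) and the standard library are available. Lean on these libraries where they do the work, as an engineer would, in place of code of your own. Each camera call takes 0.05 s, during which the arm holds its last target. There are 200 camera calls.

## Task

Move the four closed specimen containers from the steel receiving rack to the grey working rack, keeping their sequence as counted from each rack's handle: the one next to the handle in the steel rack goes next to the handle in the grey rack, and so on to the far end. Take each straight across and set it down, not dropped, upright in its own compartment; stand none on the bench or in another's place on the way. Do not shift the oil bottle or the petri dish.

Things in the scene. Friction and masses are not known exactly. Their poses are not given: they have to be found in the camera images.
- wide_pot: Specimen pot, squat and wide: body 41 mm diameter at the foot, 44 mm at the top, screw cap 48 mm diameter from 44 to 62 mm up; 62 mm high. Widest round cap of the four seen from above. Off-white plastic, grey cap, closed. Origin: centre of the underside; z up. Loose; starts in a compartment of the steel rack (12 mm above the bench), within 5 mm of its centre. Mass 30 to 100 g.
- tall_tube: Universal container, slim and tall: body 28 mm diameter, screw cap 32 mm diameter from 66 to 84 mm up; 84 mm high. From above only a round cap with no shoulder round it. Off-white plastic, grey cap, closed. Origin: centre of the underside; z up. Loose; starts in a compartment of the steel rack (12 mm above the bench), within 5 mm of its centre. Mass 30 to 100 g.
- square_bottle: Square bottle: body 38 x 38 mm, 54 mm high, round screw cap 30 mm diameter from 62 to 80 mm up; 80 mm high. From above a round cap in a square. Off-white plastic, grey cap, closed. Origin: centre of the underside; z up. Loose; starts in a compartment of the steel rack (12 mm above the bench), within 5 mm of its centre. Mass 30 to 100 g.
- round_bottle: Round shouldered bottle: body 42 mm diameter, shoulder sloping in from 46 mm up, round screw cap 24 mm diameter from 60 to 78 mm up; 78 mm high. From above a small round cap in a larger circle. Off-white plastic, grey cap, closed. Origin: centre of the underside; z up. Loose; starts in a compartment of the steel rack (12 mm above the bench), within 5 mm of its centre. Mass 30 to 100 g.
- steel_rack: Receiving rack of stainless steel wire, full at the start, left or right of the grey one. Fixed, 66 x 255 mm: four 60 x 60 mm compartments in a row along its y axis, pitch 63 mm, centres 31.5 and 94.5 mm either side of the rack's centre; floor 12 mm, wall tops 40 mm above the bench, walls 3 to 4 mm thick. Origin: on the bench under the rack's centre; x across the row, z up.
- grey_rack: Working rack of moulded grey plastic, empty at the start, left or right of the steel one. Fixed, 66 x 255 mm: four 60 x 60 mm compartments in a row along its y axis, pitch 63 mm, centres 31.5 and 94.5 mm either side of the rack's centre; floor 12 mm, wall tops 40 mm above the bench, walls 3 to 4 mm thick. Origin: on the bench under the rack's centre; x across the row, z up.
- steel_handle: Carrying handle on one end of the steel rack, which may be either end; fixed. Blue grip bar, 16 mm thick, on two rods over an end block 60 x 18 mm; 78 mm high (the other end: a flat paper card). Origin: on the bench under the bar, 137 mm from the rack's centre along the row. From here towards the rack's centre the compartments' centres lie at 42.5 (first), 105.5, 168.5 and 231.5 mm (fourth).
- grey_handle: Carrying handle on one end of the grey rack, which may be either end; fixed. Blue grip bar, 16 mm thick, on two rods over an end block 60 x 18 mm; 78 mm high (the other end: a flat paper card). Origin: on the bench under the bar, 137 mm from the rack's centre along the row. From here towards the rack's centre the compartments' centres lie at 42.5 (first), 105.5, 168.5 and 231.5 mm (fourth).
- oil_bottle: Bystander: small amber immersion-oil dropper bottle with black rubber teat, 26 mm diameter, 76 mm high, loose, standing between the racks. Origin: centre of the underside.
- petri_dish: Bystander: covered glass petri dish, 60 mm diameter, 16 mm high, loose, on the bench beyond the oil bottle. Origin: centre of the underside.
There are look-alikes about, which are no part of the job. Leave any pink or red look-alike of the tall_tube alone.

How it is judged:
By the outcome, as a careful person would: the job done as asked, in the order asked, and still so for the second after the job is handed in, with the robot touching nothing.
It also fails if it takes over 104 s, if anything falls off the work surface, if the arm or the gripper's body presses on something with over 40 N, if the wrist force passes 120 N, or if a joint passes its speed limit or range.

## Working session

There is one attempt and no reset: what is moved stays moved. The work goes in short steps, Python scripts to look and compute and a tool call to move; the robot and the scene stay as the last step left them, time stands still between calls to the robot, and variables do not carry over. Pictures are saved under pics/ and viewed, at most 14 in all, crops included, and the job is handed in when it is done.

```bash
mkdir -p pics; ls; cat > h.py <<'E'
import numpy as np, cv2
from workcell import state, grab_frame
def save(n,fn):
    f=grab_frame(n); cv2.imwrite('pics/'+fn,f['image'][:,:,::-1]); np.savez('pics/'+fn[:-4]+'.npz',**f); return f
def load(fn): return dict(np.load('pics/'+fn+'.npz'))
def ray(f,uv):
    K=f['camera_matrix'];k1=float(f['k1'])
    uv=np.atleast_2d(np.array(uv,float)); d=np.c_[(uv[:,0]-K[0,2])/K[0,0],(uv[:,1]-K[1,2])/K[1,1]]
    p=d.copy()
    for _ in range(20): p=d/(1+k1*(p**2).sum(1,keepdims=True))
    v=np.c_[p,np.ones(len(p))]@f['R']; c=-f['R'].T@f['t']; return c,v
def onplane(f,uv,z):
    c,v=ray(f,uv); return c+v*((z-c[2])/v[:,2])[:,None]
def proj(f,X):
    X=np.atleast_2d(X)@f['R'].T+f['t']; p=X[:,:2]/X[:,2:]; p=p*(1+float(f['k1'])*(p**2).sum(1,keepdims=True))
    K=f['camera_matrix']; return np.c_[p[:,0]*K[0,0]+K[0,2],p[:,1]*K[1,1]+K[1,2]]
E
python3 - <<'E'
from h import *
for n in ['scene','side','wrist']:
    f=save(n,n+'0.png'); print(n,-f['R'].T@f['t'],f['R'][2],f['camera_matrix'][0,0],f['k1'])
s=state();print({k:np.round(v,3) for k,v in s.items()})
E
```

```text
pics
scene [1.14491613 0.29675584 0.52751479] [-0.73984431 -0.35386798 -0.57219564] 405.81862157126363 -0.053682585184202124
side [0.26576576 0.46153351 0.68455475] [ 0.34507746 -0.54593944 -0.76346033] 383.7854497381963 -0.010134455618790271
wrist [0.62531714 0.07675948 0.37341374] [-0.00141678 -0.30432399 -0.95256753] 353.14331146759787 0.0021472364551532574
{'clock': np.float64(0.15), 'joint_positions': array([-0.103,  0.277, -0.028,  1.268,  0.   ,  1.467]), 'joint_vel': array([-0.001, -0.002,  0.004, -0.   ,  0.001,  0.   ]), 'tau': array([ 1.0000e-03, -4.4606e+01,  2.9564e+01,  1.0000e-02, -0.0000e+00,
       -0.0000e+00]), 'tcp_pos': array([0.624, 0.   , 0.193]), 'tcp_rot': array([-2.22e+00, -2.22e+00,  2.00e-03]), 'ft_force': array([ 0.763, -0.539, -1.272]), 'moment': array([ 0.013,  0.014, -0.072]), 'grip_force': np.float64(0.0), 'width': np.float64(0.085)}
```

View pics/scene0.png

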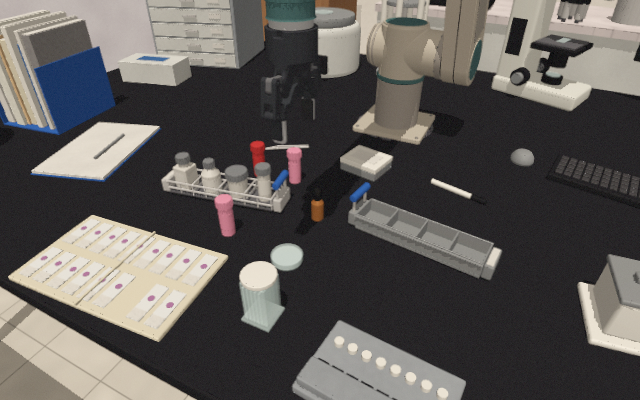

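View pics/side0.png

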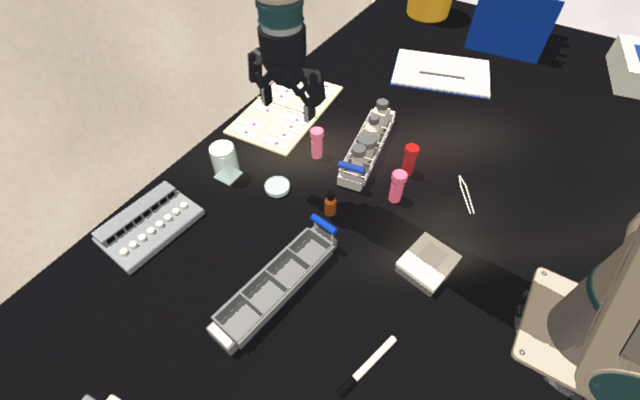

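View pics/wrist0.png

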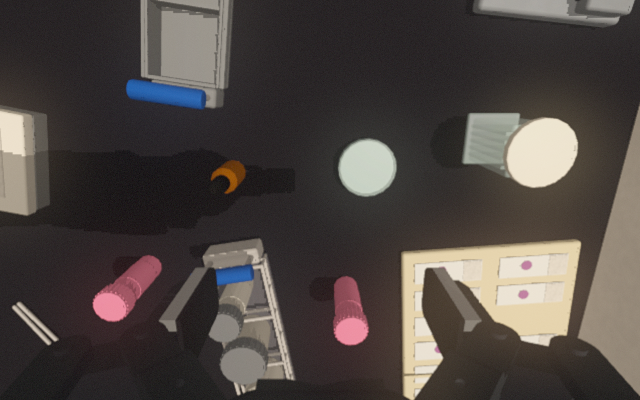

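The scene view shows the full steel rack at (165–290, 155–208), its blue handle at (280,180). The grey rack is at (350–498, 185–270), handle at (361,192). The oil bottle is at (317,208), the dish at (287,257), the pink tubes at (226,215) and (294,165), and the red one at (258,155). Next are the close crops of the steel rack.

```bash
python3 - <<'E'
from h import *
a=cv2.resize(cv2.imread('pics/scene0.png')[135:215,155:315],(800,400),interpolation=cv2.INTER_CUBIC)
cv2.imwrite('pics/c1.png',a)
b=cv2.resize(cv2.imread('pics/side0.png')[90:200,320:430],(600,600),interpolation=cv2.INTER_CUBIC)
cv2.imwrite('pics/c2.png',b)
F={n:load(n+'0') for n in ['scene','side','wrist']}
def tri(pts):
    A=np.zeros((3,3));B=np.zeros(3)
    for f,uv in pts:
        c,v=ray(f,uv);v=v[0]/np.linalg.norm(v[0]);P=np.eye(3)-np.outer(v,v);A+=P;B+=P@c
    return np.linalg.solve(A,B)
def blobs(f,lo,hi,amin=15):
    h=cv2.cvtColor(f['image'],cv2.COLOR_RGB2HSV);m=cv2.inRange(h,lo,hi)
    n,l,s,c=cv2.connectedComponentsWithStats(m)
    return [(s[i,4],c[i].round(1).tolist(),s[i,:4].tolist()) for i in range(1,n) if s[i,4]>=amin]
for n,f in F.items():
    print(n,'blue',blobs(f,(105,150,60),(125,255,255),60)); print('pink',blobs(f,(160,80,80),(180,255,255),60)); print('amber',blobs(f,(5,150,60),(18,255,255),40))
E
```

```text
scene blue [(np.int32(4589), [72.3, 90.9], [0, 47, 115, 88]), (np.int32(194), [96.8, 167.0], [31, 128, 130, 54]), (np.int32(149), [279.8, 179.2], [272, 170, 16, 20]), (np.int32(185), [359.7, 191.6], [350, 182, 21, 20])]
pink [(np.int32(468), [294.1, 164.5], [286, 147, 16, 37]), (np.int32(663), [225.2, 214.4], [214, 194, 22, 43])]
amber [(np.int32(259), [316.9, 209.9], [311, 199, 13, 23])]
side blue [(np.int32(4630), [512.5, 27.5], [464, 0, 100, 64]), (np.int32(107), [351.9, 166.3], [339, 161, 25, 12]), (np.int32(238), [323.3, 223.4], [310, 213, 27, 22])]
pink [(np.int32(311), [316.4, 143.7], [309, 126, 15, 33]), (np.int32(408), [396.6, 187.1], [388, 168, 21, 36])]
amber [(np.int32(184), [329.6, 206.9], [324, 198, 12, 18])]
wrist blue [(np.int32(1506), [165.1, 93.9], [126, 79, 80, 30]), (np.int32(551), [234.1, 274.5], [216, 265, 38, 20])]
pink [(np.int32(2383), [126.1, 289.5], [92, 255, 70, 67]), (np.int32(1938), [348.7, 312.9], [333, 276, 36, 70])]
amber [(np.int32(604), [230.7, 173.7], [211, 160, 35, 34])]
```

View pics/c1.png

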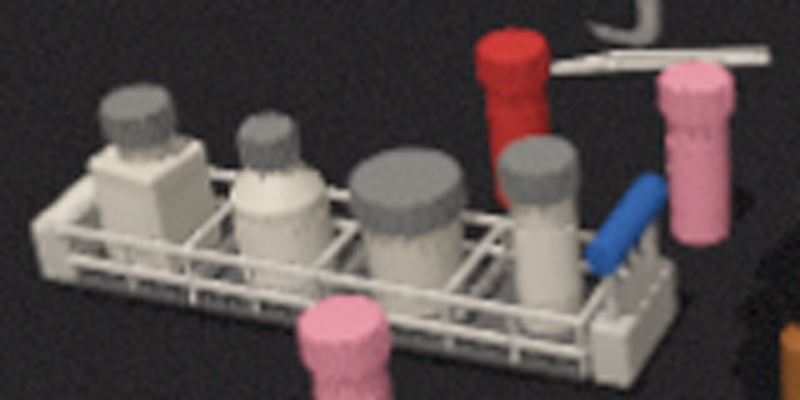

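View pics/c2.png

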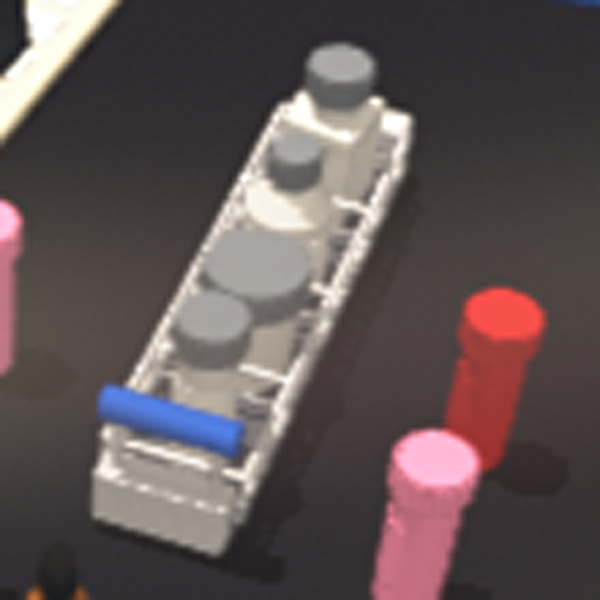

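The caps run from the handle end as follows. The order is the same in both views:

| Container | c1 crop pixel | Feature |
|---|---|---|
| tall_tube | (538,155) | no shoulder |
| wide_pot | (407,178) | widest cap |
| round_bottle | (268,125) | small cap on a round body |
| square_bottle | (137,100) | farthest from the handle |

The look-alikes are pink at c1 (345,310) and (697,80), and red at (513,45). They are coloured, so they stay. Next I triangulate.

```bash
python3 - <<'E'
from h import *
F={n:load(n+'0') for n in ['scene','side','wrist']}
S,D,W=F['scene'],F['side'],F['wrist']
def tri(pts):
    A=np.zeros((3,3));B=np.zeros(3)
    for f,uv in pts:
        c,v=ray(f,uv);v=v[0]/np.linalg.norm(v[0]);P=np.eye(3)-np.outer(v,v);A+=P;B+=P@c
    return np.linalg.solve(A,B)
P={}
for n,a,b,z in [('square',(182.4,155),(382.7,101.4),.092),('round',(208.6,160),(374.5,117.9),.090),('wide',(236.4,170.6),(367.7,137.3),.074),('tall',(262.6,166),(359,147.8),.096)]:
    x1,x2=onplane(S,a,z)[0,:2],onplane(D,b,z)[0,:2]; print(n,tri([(S,a),(D,b)]).round(4),x1.round(4),x2.round(4)); P[n]=(x1+x2)/2
sh=[(S,(279.8,179.2)),(D,(351.9,166.3)),(W,(234.1,274.5))]; gh=[(S,(359.7,191.6)),(D,(323.3,223.4)),(W,(165.1,93.9))]
for n,h in (('sh',sh),('gh',gh)): print(n,tri(h).round(4),[onplane(f,p,.070)[0,:2].round(4).tolist() for f,p in h])
print('oil', [onplane(f,p,.025)[0,:2].round(4).tolist() for f,p in [(S,(316.9,209.9)),(D,(329.6,206.9)),(W,(230.7,173.7))]], tri([(S,(316.9,209.9)),(D,(329.6,206.9)),(W,(230.7,173.7))]))
print('pink',tri([(S,(294.1,164.5)),(D,(396.6,187.1))]),tri([(S,(225.2,214.4)),(D,(316.4,143.7))]))
# grey rack mask -> contour in scene & side
for n,f,box in (('scene',S,(340,195,505,280)),('side',D,(200,220,345,355))):
    x0,y0,x1,y1=box; m=np.zeros((400,640),np.uint8); m[y0:y1,x0:x1]=(f['image'][y0:y1,x0:x1].min(2)>75)*255
    m=cv2.morphologyEx(m,cv2.MORPH_CLOSE,np.ones((9,9)));c=max(cv2.findContours(m,0,2)[0],key=cv2.contourArea)
    q=cv2.approxPolyDP(c,4,True)[:,0]; print(n,[(p.tolist(),onplane(f,p,.04)[0,:2].round(3).tolist()) for p in q])
d=cv2.resize(cv2.imread('pics/side0.png')[205:355,200:350],(600,600),interpolation=cv2.INTER_CUBIC);cv2.imwrite('pics/c3.png',d)
E
```

```text
square [ 0.5645 -0.3249  0.0902] [ 0.568  -0.3206] [ 0.5641 -0.3242]
round [ 0.5541 -0.259   0.0871] [ 0.5576 -0.2561] [ 0.5526 -0.2549]
wide [ 0.5411 -0.1983  0.0715] [ 0.5466 -0.1923] [ 0.5408 -0.1991]
tall [ 0.5318 -0.1339  0.0937] [ 0.536  -0.1302] [ 0.531 -0.133]
sh [ 0.5331 -0.0957  0.068 ] [[0.5298, -0.0937], [0.5273, -0.0966], [0.5422, -0.0928]]
gh [0.4982 0.0738 0.0699] [[0.499, 0.0745], [0.4985, 0.0733], [0.4979, 0.0737]]
oil [[0.5383, -0.0024], [0.5273, -0.0009], [0.5349, -0.0037]] [ 0.5313275  -0.00587189  0.01796676]
pink [ 0.42253337 -0.11869696  0.04235432] [ 0.65300972 -0.14666821  0.04180783]
scene [([353, 202], [0.499, 0.062]), ([348, 222], [0.565, 0.078]), ([476, 277], [0.608, 0.326]), ([490, 278], [0.6, 0.347]), ([501, 253], [0.528, 0.358]), ([492, 242], [0.503, 0.339]), ([366, 195], [0.463, 0.077])]
side [([333, 235], [0.478, 0.069]), ([315, 223], [0.525, 0.063]), ([306, 227], [0.535, 0.081]), ([211, 315], [0.572, 0.328]), ([208, 333], [0.555, 0.355]), ([229, 354], [0.502, 0.362]), ([240, 348], [0.493, 0.345]), ([331, 254], [0.458, 0.11])]
```

View pics/c3.png

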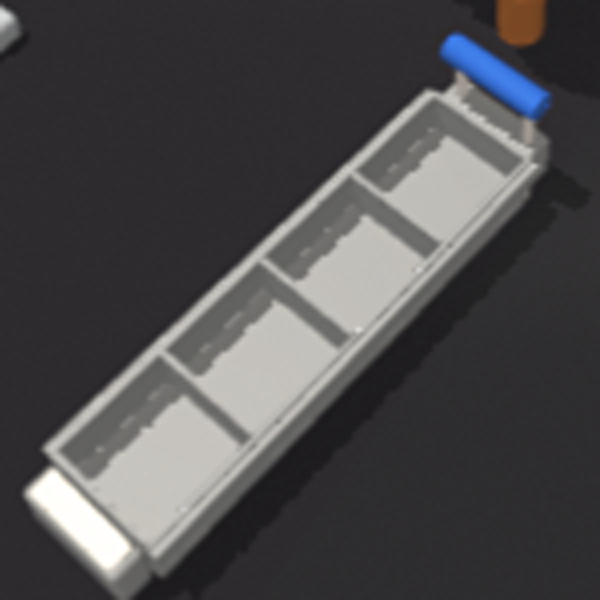

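The c3 crop shows the grey rack's dividers meeting the rims at (352,175)/(440,245), (262,262)/(348,345) and (162,352)/(248,440). The handle is at the upper right and the card at the lower left.

```bash
cat > g.py <<'E'
from h import *
D=load('side0')
def s(p): return np.array(p)/4+[200,205]-.375
L=onplane(D,[s(p) for p in [(352,175),(262,262),(162,352)]],.04)[:,:2];R=onplane(D,[s(p) for p in [(440,245),(348,345),(248,440)]],.04)[:,:2]
M=(L+R)/2; print(M.round(4),np.linalg.norm(L-R,axis=1).round(4),np.linalg.norm(np.diff(M,axis=0),axis=1).round(4))
gh=np.array([.4985,.0737]); u=M[2]-gh;u/=np.linalg.norm(u);c=M[1];
print('yaw dir',u,np.linalg.norm(c-gh))
for k in (42.5,105.5,168.5,231.5): print('G',(gh+u*k/1e3).round(4),(c+u*(k-137)/1e3).round(4))
sh=np.array([.529,-.095]);P=np.array([[.533,-.132],[.5437,-.1957],[.555,-.2555],[.566,-.3225]])
us=P[3]-sh;us/=np.linalg.norm(us);print(us,np.degrees(np.arctan2(us[1],us[0])))
for k,p in zip((42.5,105.5,168.5,231.5),P): print('S',(sh+us*k/1e3).round(4),p)
E
python3 g.py
```

```text
[[0.5084 0.1489]
 [0.5162 0.2132]
 [0.527  0.274 ]] [0.0592 0.0607 0.06  ] [0.0647 0.0617]
yaw dir [0.14103746 0.99000426] 0.1406030185141274
G [0.5045 0.1158] [0.5029 0.1196]
G [0.5134 0.1781] [0.5118 0.182 ]
G [0.5223 0.2405] [0.5207 0.2444]
G [0.5312 0.3029] [0.5296 0.3067]
[ 0.16052816 -0.98703126] -80.76244610208208
S [ 0.5358 -0.1369] [ 0.533 -0.132]
S [ 0.5459 -0.1991] [ 0.5437 -0.1957]
S [ 0.556  -0.2613] [ 0.555  -0.2555]
S [ 0.5662 -0.3235] [ 0.566  -0.3225]
```

Handle-to-centre distance and the pitches agree with the stated 137 and 63 mm to within 3.5 mm, so I can move. The tool axes are tool x = world y, tool y = world x and tool z = down. First I hover over the tall tube.

Units first: shifts go in units of 20 mm and turns go in units of 0.05 rad. So -0.132 m is -6.6, -0.092 m is -4.6.

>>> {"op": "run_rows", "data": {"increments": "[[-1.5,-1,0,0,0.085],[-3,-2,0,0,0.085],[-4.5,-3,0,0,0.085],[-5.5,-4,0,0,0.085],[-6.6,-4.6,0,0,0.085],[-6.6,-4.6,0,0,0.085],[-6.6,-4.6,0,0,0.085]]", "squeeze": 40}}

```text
refused: increments: the value is not of type 'string' (schema: type "string"). Nothing was moved.
```

Nothing moved. I misread the format; it is rows one to a line, with the numbers parted by spaces. Resending.

>>> {"op": "run_rows", "data": {"increments": "-1.5 -1 0 0 0.085\n-3 -2 0 0 0.085\n-4.5 -3 0 0 0.085\n-5.5 -4 0 0 0.085\n-6.6 -4.6 0 0 0.085\n-6.6 -4.6 0 0 0.085\n-6.6 -4.6 0 0 0.085", "squeeze": 40}}

```text
clock: 0.73
tcp_pos: [0.5323, -0.1328, 0.1936]
tcp_rot: [-2.224, -2.218, -0.0]
ft_force: [0.3, 0.3, -0.3]
width: 0.0851
grip_force: 0.0
```

```bash
python3 - <<'E'
from h import *
f=save('wrist','w1.png')
print(state()['tcp_pos'])
print(proj(f,[[.533,-.132,.096],[.5437,-.1957,.074],[.529,-.095,.070]]).round(1))
E
```

```text
[ 0.53288441 -0.13209058  0.19367309]
[[319.5 187.7]
 [331.2 247.5]
 [314.7 137.8]]
```

View pics/w1.png

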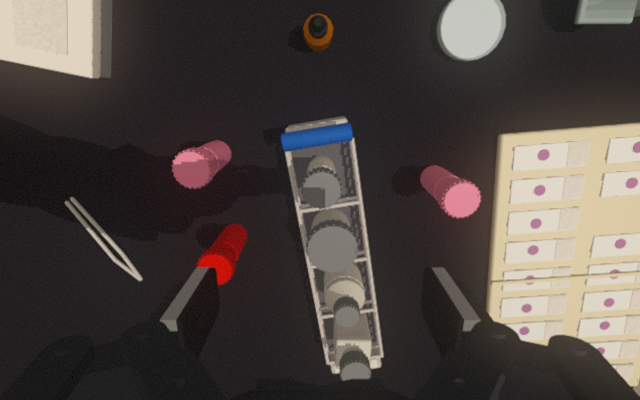

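Wrist view: tall-tube cap top at about (321,189), predicted (319.5,188). Wide-pot cap at (332,245), predicted (331,247.5). Handle at (316,136), predicted (315,138). The round cap is at (347,316), the square bottle's cap at (355,364) and the red tube at (217,268), clear of the fingers. All agree within 3 mm, so I go down and grip.

>>> {"op": "run_rows", "data": {"increments": "0 0 1.5 0 0.085\n0 0 3 0 0.085\n0 0 4.5 0 0.085\n0 0 5.5 0 0.085\n0 0 6.1 0 0.085\n0 0 6.1 0 0.085\n0 0 6.1 0 0.01\n0 0 6.1 0 0.01\n0 0 6.1 0 0.01\n0 0 6.1 0 0.01", "squeeze": 40}}

```text
clock: 1.62
tcp_pos: [0.5344, -0.1323, 0.0733]
tcp_rot: [2.219, 2.22, 0.002]
ft_force: [0.3, -0.7, 0.6]
width: 0.0383
grip_force: 0.0
```

>>> {"op": "run_rows", "data": {"increments": "0 0 0 0 0.01\n0 0 0 0 0.01\n0 0 0 0 0.01\n0 0 0 0 0.01"}}

```text
clock: 1.95
tcp_pos: [0.5331, -0.1321, 0.072]
tcp_rot: [2.221, 2.221, 0.0]
ft_force: [-0.2, -0.0, 0.4]
width: 0.0098
grip_force: 0.0
```

The fingers closed on nothing, so I look.

```bash
python3 - <<'E'
from h import *
f=save('side','s1.png');g=save('scene','n1.png')
a=cv2.resize(f['image'][60:220,270:440],(425,400),interpolation=cv2.INTER_CUBIC);b=cv2.resize(g['image'][100:220,170:310],(375,321),interpolation=cv2.INTER_CUBIC)
o=np.zeros((400,800,3),np.uint8);o[:,:425]=a;o[:321,425:]=b
cv2.imwrite('pics/c4.png',o[:,:,::-1])
T=[.5331,-.1321,.072];print(proj(f,[T]),proj(g,[T]))
E
```

```text
[[357.19999311 155.44431388]] [[263.44319153 174.90511938]]
```

View pics/c4.png

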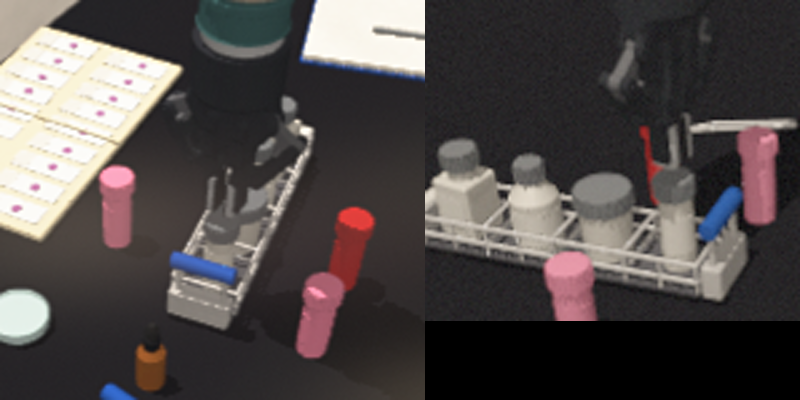

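```bash
python3 - <<'E'
from h import *
f=load('s1');g=load('n1');w=save('wrist','w2.png')
o=np.zeros((600,800,3),np.uint8)
r=lambda i,s:cv2.resize(i,s,interpolation=cv2.INTER_CUBIC)
o[:300,:400]=r(f['image'][115:175,320:400],(400,300));o[:300,400:]=r(g['image'][135:195,225:305],(400,300));o[300:,:480]=r(w['image'],(480,300))
cv2.imwrite('pics/c5.png',o[:,:,::-1])
T=[[.5331,-.1321,.072],[.533,-.132,.096]];print(proj(w,T)*.75+[0,300],(proj(f,T)-[320,115])*5,(proj(g,T)-[225,135])*5+[400,0])
E
```

```text
[[238.86169342 476.70176324]
 [238.60904767 491.05077774]] [[185.99996554 202.22156939]
 [190.11434227 163.64003325]] [[592.21595766 199.52559691]
 [588.27843433 150.80256315]]
```

View pics/c5.png

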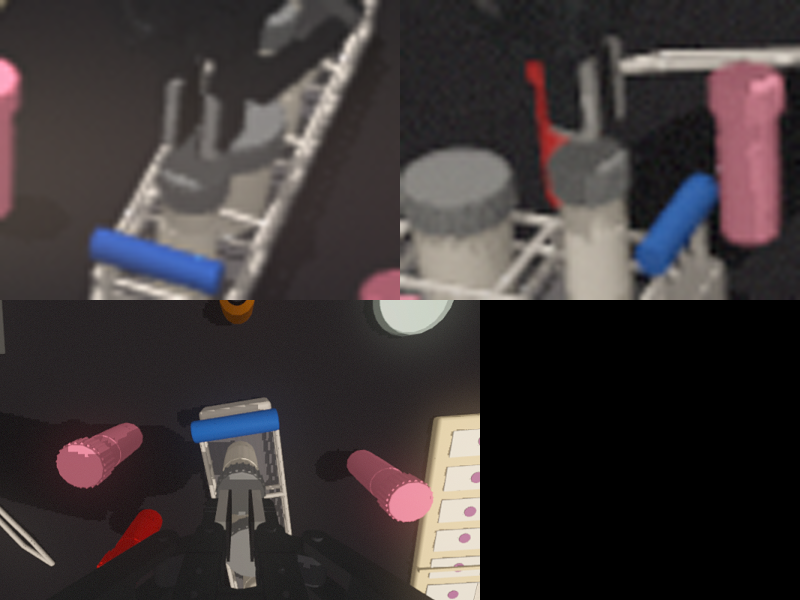

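The closed fingertips end just above the cap, near z ≈ 0.097, while the TCP reads 0.072. That puts the pads about 25 mm higher than nominal. I open, go 27 mm lower and close again, since the gripper body still clears.

>>> {"op": "run_rows", "data": {"increments": "0 0 0 0 0.085\n0 0 0 0 0.085\n0 0 0 0 0.085\n0 0 0 0 0.085\n0 0 0 0 0.085\n0 0 0 0 0.085\n0 0 0 0 0.085\n0 0 0 0 0.085\n0 0 0.7 0 0.085\n0 0 1.35 0 0.085", "squeeze": 40}}

```text
clock: 2.93
tcp_pos: [0.5342, -0.1324, 0.0454]
tcp_rot: [2.22, 2.22, 0.002]
ft_force: [-0.1, -0.3, 0.4]
width: 0.0851
grip_force: 0.0
```

>>> {"op": "run_rows", "data": {"increments": "0 0 0 0 0.085\n0 0 0 0 0.01\n0 0 0 0 0.01\n0 0 0 0 0.01\n0 0 0 0 0.01\n0 0 0 0 0.01\n0 0 0 0 0.01\n0 0 0 0 0.01\n0 0 0 0 0.01\n0 0 0 0 0.01"}}

```text
clock: 3.77
tcp_pos: [0.5338, -0.1324, 0.0458]
tcp_rot: [2.22, 2.22, 0.001]
ft_force: [0.4, -0.3, 5.7]
width: 0.0298
grip_force: 39.9
```

To row units: -0.02 m is -1, -0.015 m is -0.75.

>>> {"op": "run_rows", "data": {"increments": "0 0 -0.25 0 0.01\n0 0 -0.5 0 0.01\n0 0 -0.75 0 0.01\n0 0 -1 0 0.01\n0 0 -1 0 0.01\n0 0 -1 0 0.01"}}

```text
clock: 4.27
tcp_pos: [0.5334, -0.1321, 0.0653]
tcp_rot: [2.221, 2.221, 0.001]
ft_force: [1.2, 0.2, -1.2]
width: 0.0301
grip_force: 39.6
```

```bash
python3 - <<'E'
from h import *
f=save('side','s2.png');g=save('scene','n2.png');w=save('wrist','w3.png')
o=np.zeros((600,800,3),np.uint8)
r=lambda i,s:cv2.resize(i,s,interpolation=cv2.INTER_CUBIC)
o[:300,:400]=r(f['image'][105:175,310:400],(400,300));o[:300,400:]=r(g['image'][125:195,215:305],(400,300));o[300:,:480]=r(w['image'],(480,300))
cv2.imwrite('pics/c6.png',o[:,:,::-1])
E
```

```text
(no output)
```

View pics/c6.png

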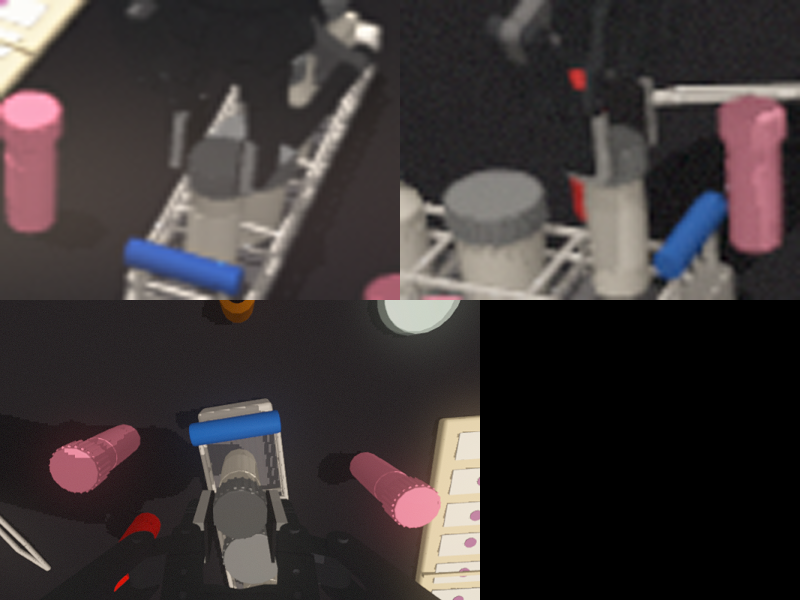

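The tube is held by its cap, about centred on the pads, and lifted 20 mm upright. I lift it further and carry it to grey compartment 1.

>>> {"op": "run_rows", "data": {"increments": "0 0 -1.25 0 0.01\n0 0 -2.5 0 0.01\n0 0 -3.75 0 0.01\n0 0 -5 0 0.01\n1.25 -0.15 -5 0 0.01\n2.5 -0.3 -5 0 0.01\n3.75 -0.45 -5 0 0.01\n5 -0.6 -5 0 0.01\n6.25 -0.75 -5 0 0.01\n7.5 -0.9 -5 0 0.01"}}

```text
clock: 5.25
tcp_pos: [0.5144, 0.0191, 0.1645]
tcp_rot: [-2.221, -2.221, 0.001]
ft_force: [0.5, 0.8, -0.1]
width: 0.03
grip_force: 39.7
```

>>> {"op": "run_rows", "data": {"increments": "1.25 -0.15 0 0 0.01\n2.5 -0.3 0 0 0.01\n3.5 -0.45 0 0 0.01\n4.25 -0.525 0 0 0.01\n4.75 -0.575 0 0 0.01\n4.985 -0.575 0 0 0.01\n4.985 -0.575 0 0 0.01\n4.985 -0.575 0 0 0.01"}}

```text
clock: 5.92
tcp_pos: [0.5036, 0.1173, 0.1646]
tcp_rot: [2.221, 2.221, -0.001]
ft_force: [0.4, 0.1, -0.3]
width: 0.0299
grip_force: 39.7
```

```bash
python3 - <<'E'
from h import *
w=save('wrist','w4.png');d=save('side','s3.png');print(state()['tcp_pos'],state()['width'])
G=[[.5037,.1177],[.5126,.180],[.5215,.2425],[.5304,.305]]
o=w['image'].copy()
for g in G[:2]+G[2:]:
  for s in ((-1,-1),(1,-1),(1,1),(-1,1)):
    u=np.array([.141,.99]);n=np.array([.99,-.141]);p=np.array(g)+.0315*s[0]*n+.0315*s[1]*u
    for q,z in ((w,.04),(d,.04)):
      a,b=proj(q,[[*p,z]])[0]; 
      if abs(a)<2000 and abs(b)<2000: cv2.circle(o if q is w else d['image'],(int(round(a)),int(round(b))),2,(0,255,0),-1)
out=np.zeros((600,800,3),np.uint8);out[:400,:640]=o
cv2.imwrite('pics/c7.png',np.hstack([cv2.resize(o,(400,250)),cv2.resize(d['image'][180:360,190:370],(250,250),interpolation=cv2.INTER_CUBIC)])[:,:,::-1])
E
```

```text
[0.50366405 0.11693084 0.1647289 ] 0.029901994623637233
```

View pics/c7.png

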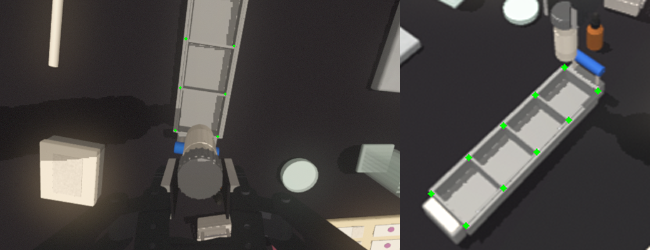

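The projected compartment corners (green) land on the grey rack's rims in both views. The tube is above compartment 1, just beyond the handle. I set it down.

To row units: 0.119 m is 5.95, 0.1195 m is 5.975.

>>> {"op": "run_rows", "data": {"increments": "0 0 1.25 0 0.01\n0 0 2.5 0 0.01\n0 0 3.75 0 0.01\n0 0 4.75 0 0.01\n0 0 5.4 0 0.01\n0 0 5.7 0 0.01\n0 0 5.85 0 0.01\n0 0 5.95 0 0.01\n0 0 5.975 0 0.01\n0 0 5.975 0 0.01"}}

```text
clock: 6.85
tcp_pos: [0.5046, 0.1177, 0.0463]
tcp_rot: [2.221, 2.22, 0.002]
ft_force: [1.0, 0.6, 0.1]
width: 0.03
grip_force: 39.7
```

>>> {"op": "run_rows", "data": {"increments": "0 0 0.025 0 0.01\n0 0 0.05 0 0.01\n0 0 0.075 0 0.01\n0 0 0.075 0 0.01"}}

```text
clock: 7.18
tcp_pos: [0.5048, 0.1179, 0.0458]
tcp_rot: [2.22, 2.22, 0.003]
ft_force: [-2.1, -1.9, 8.0]
width: 0.0298
grip_force: 40.5
```

Contact at 8 N, so it is standing on the floor. I release it, go up, and take a picture while up.

>>> {"op": "run_rows", "data": {"increments": "0 0 0 0 0.085\n0 0 0 0 0.085\n0 0 0 0 0.085\n0 0 0 0 0.085\n0 0 0 0 0.085\n0 0 0 0 0.085\n0 0 0 0 0.085\n0 0 -1 0 0.085\n0 0 -2.5 0 0.085\n0 0 -4 0 0.085"}}

```text
clock: 8.02
tcp_pos: [0.502, 0.1175, 0.1235]
tcp_rot: [-2.22, -2.22, 0.004]
ft_force: [0.9, -0.7, 0.6]
width: 0.0852
grip_force: 0.0
```

>>> {"op": "run_rows", "data": {"increments": "0 0 -2 0 0.085\n-1.75 0.225 -2 0 0.085\n-3.5 0.45 -2 0 0.085\n-5.25 0.675 -2 0 0.085\n-7 0.9 -2 0 0.085\n-8.75 1.125 -2 0 0.085\n-10.5 1.35 -2 0 0.085\n-12.25 1.575 -2 0 0.085\n-14 1.8 -2 0 0.085\n-15.67 2.01 -2 0 0.085"}}

```text
clock: 8.85
tcp_pos: [0.5436, -0.1977, 0.1637]
tcp_rot: [2.222, 2.221, 0.0]
ft_force: [0.6, -0.2, -0.2]
width: 0.0852
grip_force: 0.0
```

```bash
python3 - <<'E'
from h import *
d=save('side','s4.png');g=save('scene','n4.png');w=save('wrist','w5.png')
r=lambda i,s:cv2.resize(i,s,interpolation=cv2.INTER_CUBIC)
o=np.zeros((600,800,3),np.uint8);o[:300,:400]=r(d['image'][185:275,270:390],(400,300));o[:300,400:]=r(g['image'][140:260,310:470],(400,300));o[300:,:480]=r(w['image'],(480,300))
P=[(.5437,-.1957,.074),(.555,-.2555,.09),(.566,-.3225,.092)]
print(state()['tcp_pos'],proj(w,P)*.75+[0,300])
cv2.imwrite('pics/c8.png',o[:,:,::-1])
E
```

```text
[ 0.54388133 -0.19804599  0.16355159] [[237.8770892  438.73153145]
 [248.84013011 496.78933893]
 [258.29536809 550.62238235]]
```

View pics/c8.png

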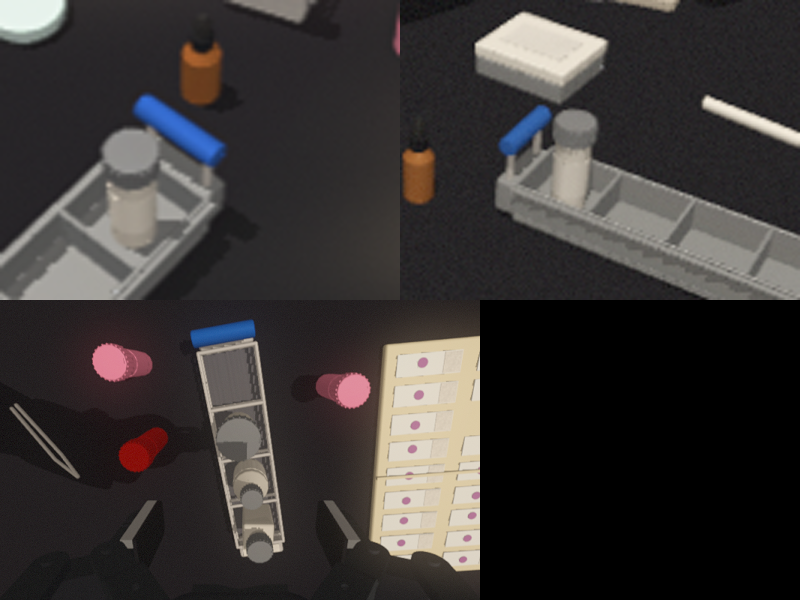

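Tall tube is upright in grey compartment 1, seen at (130,160) in the side crop. The wide-pot cap is at (239,437) in the wrist panel, predicted (238,439). I go down on the wide pot.

To row units: 0.137 m is 6.85, 0.09 m is 4.5.

>>> {"op": "run_rows", "data": {"increments": "0 0 1.5 0 0.085\n0 0 3 0 0.085\n0 0 4.5 0 0.085\n0 0 5.75 0 0.085\n0 0 6.5 0 0.085\n0 0 6.85 0 0.085\n0 0 6.85 0 0.085\n0 0 6.85 0 0.02\n0 0 6.85 0 0.02\n0 0 6.85 0 0.02"}}

```text
clock: 9.83
tcp_pos: [0.5452, -0.1962, 0.0285]
tcp_rot: [2.219, 2.22, 0.002]
ft_force: [0.3, -0.4, -0.2]
width: 0.0511
grip_force: 0.0
```

>>> {"op": "run_rows", "data": {"increments": "0 0 0 0 0.02\n0 0 0 0 0.02\n0 0 0 0 0.02\n0 0 0 0 0.02\n0 0 0 0 0.02\n0 0 -0.25 0 0.02\n0 0 -0.5 0 0.02\n0 0 -1 0 0.02\n0 0 -1 0 0.02"}}

```text
clock: 10.58
tcp_pos: [0.5452, -0.1965, 0.0491]
tcp_rot: [2.219, 2.219, 0.002]
ft_force: [0.2, -0.2, -0.0]
width: 0.0452
grip_force: 40.9
```

To row units: 0.18 m is 9, -0.1 m is -5.

>>> {"op": "run_rows", "data": {"increments": "0 0 -1.25 0 0.02\n0 0 -2.5 0 0.02\n0 0 -3.75 0 0.02\n0 0 -5 0 0.02\n1.5 -0.125 -5 0 0.02\n3 -0.25 -5 0 0.02\n4.5 -0.375 -5 0 0.02\n6 -0.5 -5 0 0.02\n7.5 -0.625 -5 0 0.02\n9 -0.75 -5 0 0.02"}}

```text
clock: 11.42
tcp_pos: [0.5284, -0.0144, 0.1471]
tcp_rot: [2.222, 2.221, 0.001]
ft_force: [0.1, 0.0, -0.5]
width: 0.0453
grip_force: 41.2
```

>>> {"op": "run_rows", "data": {"increments": "1.5 -0.125 0 0 0.02\n3 -0.25 0 0 0.02\n4.5 -0.375 0 0 0.02\n6 -0.5 0 0 0.02\n7.5 -0.625 0 0 0.02\n8.75 -0.725 0 0 0.02\n9.5 -0.8 0 0 0.02\n9.785 -0.805 0 0 0.02\n9.785 -0.805 0 0 0.02\n9.785 -0.805 0 0 0.02"}}

```text
clock: 12.25
tcp_pos: [0.5127, 0.1796, 0.1468]
tcp_rot: [2.221, 2.221, -0.001]
ft_force: [0.1, 0.2, -1.3]
width: 0.0451
grip_force: 41.2
```

>>> {"op": "run_rows", "data": {"increments": "0 0 1.25 0 0.02\n0 0 2.5 0 0.02\n0 0 3.75 0 0.02\n0 0 4.75 0 0.02\n0 0 5.4 0 0.02\n0 0 5.7 0 0.02\n0 0 5.85 0 0.02\n0 0 5.925 0 0.02\n0 0 5.975 0 0.02\n0 0 5.975 0 0.02"}}

```text
clock: 13.08
tcp_pos: [0.5129, 0.1793, 0.0291]
tcp_rot: [2.222, 2.22, 0.0]
ft_force: [-0.1, -1.3, 1.0]
width: 0.0453
grip_force: 41.5
```

To row units: 0.0015 m is 0.075, 0.001 m is 0.05.

>>> {"op": "run_rows", "data": {"increments": "0 0 0.025 0 0.02\n0 0 0.05 0 0.02\n0 0 0.075 0 0.02\n0 0 0.075 0 0.02"}}

```text
clock: 13.42
tcp_pos: [0.5134, 0.1796, 0.0289]
tcp_rot: [2.221, 2.22, 0.002]
ft_force: [-6.4, -1.2, 13.3]
width: 0.0454
grip_force: 42.8
```

Units first: shifts go in units of 20 mm and turns go in units of 0.05 rad. So -0.11 m is -5.5, -0.08 m is -4.

>>> {"op": "run_rows", "data": {"increments": "0 0 0 0 0.085\n0 0 0 0 0.085\n0 0 0 0 0.085\n0 0 0 0 0.085\n0 0 0 0 0.085\n0 0 0 0 0.085\n0 0 -1 0 0.085\n0 0 -2.5 0 0.085\n0 0 -4 0 0.085\n0 0 -5.5 0 0.085"}}

```text
clock: 14.25
tcp_pos: [0.5119, 0.1799, 0.1364]
tcp_rot: [-2.221, -2.221, 0.002]
ft_force: [0.7, 0.5, -0.5]
width: 0.0854
grip_force: 0.0
```

>>> {"op": "run_rows", "data": {"increments": "-1.5 0.15 -1.4 0 0.085\n-3.25 0.3 -1.4 0 0.085\n-5 0.5 -1.4 0 0.085\n-6.75 0.675 -1.4 0 0.085\n-8.5 0.85 -1.4 0 0.085\n-10.25 1 -1.4 0 0.085\n-12 1.175 -1.4 0 0.085\n-13.75 1.35 -1.4 0 0.085\n-15.5 1.525 -1.4 0 0.085\n-17.25 1.7 -1.4 0 0.085"}}

```text
clock: 15.08
tcp_pos: [0.5464, -0.1667, 0.1636]
tcp_rot: [-2.221, -2.221, -0.0]
ft_force: [1.5, 0.4, -0.0]
width: 0.0851
grip_force: 0.0
```

>>> {"op": "run_rows", "data": {"increments": "-1.5 0.15 0 0 0.085\n-3 0.3 0 0 0.085\n-4 0.4 0 0 0.085\n-4.54 0.425 0 0 0.085\n-4.54 0.425 0 0 0.085\n-4.54 0.425 0 0 0.085"}}

```text
clock: 15.58
tcp_pos: [0.5547, -0.2553, 0.1634]
tcp_rot: [-2.221, -2.22, -0.0]
ft_force: [0.4, 0.4, -0.2]
width: 0.0851
grip_force: 0.0
```

```bash
python3 - <<'E'
from h import *
d=save('side','s5.png');g=save('scene','n5.png');w=save('wrist','w6.png')
r=lambda i,s:cv2.resize(i,s,interpolation=cv2.INTER_CUBIC)
o=np.zeros((600,800,3),np.uint8);o[:300,:400]=r(d['image'][200:290,240:360],(400,300));o[:300,400:]=r(g['image'][140:260,310:470],(400,300));o[300:,:480]=r(w['image'],(480,300))
P=[(.555,-.2555,.09),(.566,-.3225,.092)]
print(state()['tcp_pos'],proj(w,P)*.75+[0,300])
cv2.imwrite('pics/c9.png',o[:,:,::-1])
E
```

```text
[ 0.55484836 -0.25419915  0.16372936] [[239.22752716 448.983064  ]
 [249.45599612 509.22415453]]
```

View pics/c9.png

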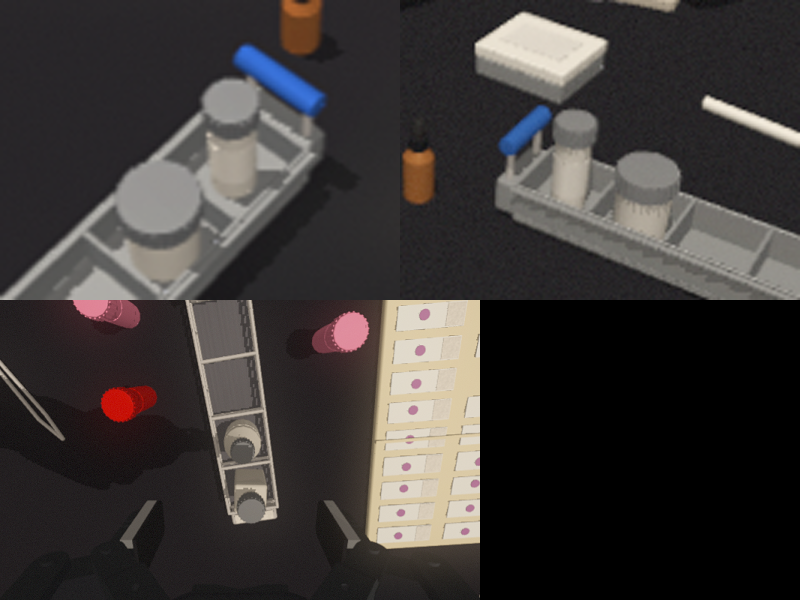

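Both placed containers stand upright in grey compartments 1 and 2. The round cap is at (242,450), about 2 mm further in x than predicted. The square bottle's cap is at (251,506), also close to the prediction. I go down on the round cap and stay above the shoulder.

To row units: 0.115 m is 5.75, 0.108 m is 5.4.

>>> {"op": "run_rows", "data": {"increments": "0 0.1 1.5 0 0.085\n0 0.1 3 0 0.085\n0 0.1 4.5 0 0.085\n0 0.1 5.4 0 0.085\n0 0.1 5.75 0 0.085\n0 0.1 5.75 0 0.085\n0 0.1 5.75 0 0.01\n0 0.1 5.75 0 0.01\n0 0.1 5.75 0 0.01\n0 0.1 5.75 0 0.01"}}

```text
clock: 16.57
tcp_pos: [0.5584, -0.2565, 0.0506]
tcp_rot: [2.219, 2.219, 0.001]
ft_force: [0.3, 0.3, 0.3]
width: 0.0384
grip_force: 0.0
```

>>> {"op": "run_rows", "data": {"increments": "0 0 0 0 0.01\n0 0 0 0 0.01\n0 0 0 0 0.01\n0 0 0 0 0.01\n0 0 0 0 0.01"}}

```text
clock: 16.98
tcp_pos: [0.5579, -0.2564, 0.0502]
tcp_rot: [2.22, 2.22, 0.001]
ft_force: [-1.0, -0.0, 5.3]
width: 0.0193
grip_force: 39.0
```

Width is narrower than expected, so I test with a small lift and look.

To row units: -0.01 m is -0.5, -0.005 m is -0.25.

>>> {"op": "run_rows", "data": {"increments": "0 0 -0.25 0 0.01\n0 0 -0.5 0 0.01\n0 0 -0.5 0 0.01\n0 0 -0.5 0 0.01"}}

```text
clock: 17.32
tcp_pos: [0.5573, -0.2559, 0.0591]
tcp_rot: [2.221, 2.221, 0.0]
ft_force: [-1.4, -0.0, -0.9]
width: 0.0198
grip_force: 39.1
```

```bash
python3 - <<'E'
from h import *
d=save('side','s6.png');g=save('scene','n6.png');w=save('wrist','w7.png')
r=lambda i,s:cv2.resize(i,s,interpolation=cv2.INTER_CUBIC)
o=np.zeros((600,800,3),np.uint8);o[:300,:400]=r(d['image'][85:160,330:430],(400,300));o[:300,400:]=r(g['image'][130:205,160:260],(400,300));o[300:,:480]=r(w['image'][160:400,130:510],(480,300))
print(state()['tcp_pos'],state()['width'])
cv2.imwrite('pics/c10.png',o[:,:,::-1])
E
```

```text
[ 0.55678338 -0.25561451  0.05842367] 0.019589019380191024
```

View pics/c10.png

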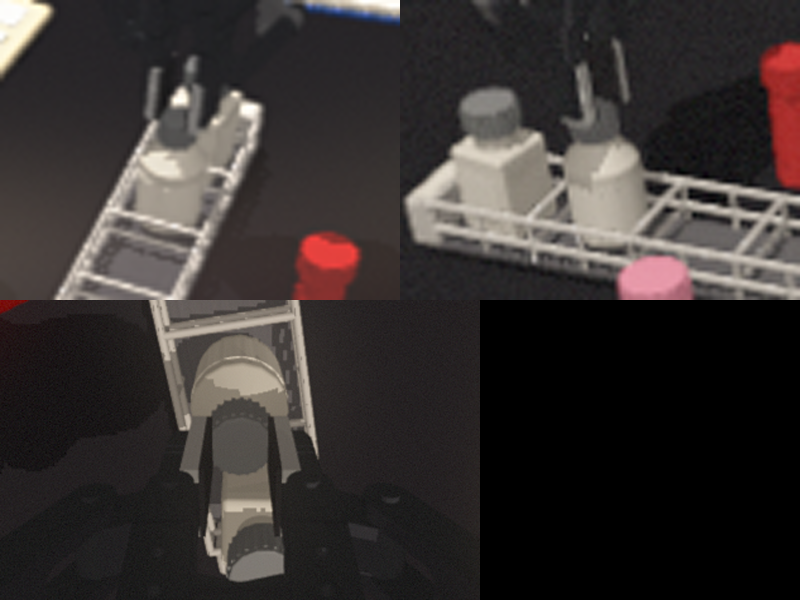

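The round bottle is held upright by its cap and lifted 10 mm. I carry it to grey compartment 3. My picture allowance is used up, so further checks are numeric.

To row units: -0.11 m is -5.5, -0.002 m is -0.1.

>>> {"op": "run_rows", "data": {"increments": "0 0 -1 0 0.01\n0 0 -2.25 0 0.01\n0 0 -3.5 0 0.01\n0 0 -4.75 0 0.01\n0.25 0 -5.5 0 0.01\n1.5 -0.1 -5.5 0 0.01\n3 -0.2 -5.5 0 0.01\n4.5 -0.3 -5.5 0 0.01\n6 -0.4 -5.5 0 0.01\n7.5 -0.5 -5.5 0 0.01"}}

```text
clock: 18.3
tcp_pos: [0.5465, -0.1045, 0.1685]
tcp_rot: [-2.222, -2.22, 0.0]
ft_force: [0.7, 0.5, -0.9]
width: 0.0194
grip_force: 39.2
```

>>> {"op": "run_rows", "data": {"increments": "1.5 -0.1 0 0 0.01\n3 -0.2 0 0 0.01\n4.5 -0.3 0 0 0.01\n6 -0.4 0 0 0.01\n7.5 -0.5 0 0 0.01\n9 -0.6 0 0 0.01\n10.5 -0.7 0 0 0.01\n12 -0.8 0 0 0.01\n13.5 -1 0 0 0.01\n15 -1.175 0 0 0.01"}}

```text
clock: 19.13
tcp_pos: [0.5229, 0.1956, 0.1685]
tcp_rot: [-2.221, -2.221, 0.001]
ft_force: [1.2, 0.3, 0.0]
width: 0.0197
grip_force: 39.2
```

>>> {"op": "run_rows", "data": {"increments": "1.25 -0.05 0 0 0.01\n2 -0.1 0 0 0.01\n2.415 -0.105 0 0 0.01\n2.415 -0.105 0 0 0.01\n2.415 -0.105 0 0 0.01\n2.415 -0.105 0 0 0.01"}}

```text
clock: 19.63
tcp_pos: [0.5214, 0.2415, 0.1686]
tcp_rot: [2.222, 2.22, -0.001]
ft_force: [0.8, -1.1, -1.6]
width: 0.0193
grip_force: 39.2
```

```bash
python3 - <<'E'
from h import *
d=save('side','s7.png');g=save('scene','n7.png');s=state();print(s['tcp_pos'],s['width'])
# off-white body blob below the gripper in both views vs expected mid-body
X=np.array([.5215,.2425,.132+.023])
for n,f in (('side',d),('scene',g)):
    u,v=proj(f,[X])[0];x,y=int(u),int(v);h=cv2.cvtColor(f['image'],cv2.COLOR_RGB2HSV)
    m=cv2.inRange(f['image'][y-30:y+30,x-30:x+30],(125,118,100),(255,255,255))
    k,l,st,c=cv2.connectedComponentsWithStats(m);print(n,(u,v),[(st[i].tolist(),(c[i]+[x-30,y-30]).round(1).tolist()) for i in range(1,k) if st[i,4]>40])
E
```

```text
[0.52157907 0.24136374 0.16872812] 0.0191753244163357
side (np.float64(255.8960064981049), np.float64(258.12215580747767)) [([17, 14, 43, 46, 1046], [263.7, 262.7]), ([36, 52, 18, 8, 80], [269.6, 284.7])]
scene (np.float64(449.02800563203346), np.float64(181.37543035914342)) [([12, 13, 41, 36, 875], [448.7, 182.5])]
```

The bottle body in the scene view is at (448.7,182.5), expected (449,181.4). I set it down.

>>> {"op": "run_rows", "data": {"increments": "0 0 1.25 0 0.01\n0 0 2.5 0 0.01\n0 0 3.75 0 0.01\n0 0 4.75 0 0.01\n0 0 5.4 0 0.01\n0 0 5.7 0 0.01\n0 0 5.85 0 0.01\n0 0 5.925 0 0.01\n0 0 5.95 0 0.01\n0 0 5.95 0 0.01"}}

```text
clock: 20.57
tcp_pos: [0.5225, 0.2427, 0.0509]
tcp_rot: [2.221, 2.22, 0.003]
ft_force: [0.3, -0.4, -0.7]
width: 0.0197
grip_force: 39.2
```

>>> {"op": "run_rows", "data": {"increments": "0 0 0.025 0 0.01\n0 0 0.05 0 0.01\n0 0 0.075 0 0.01\n0 0 0.075 0 0.01"}}

```text
clock: 20.9
tcp_pos: [0.5227, 0.2431, 0.0502]
tcp_rot: [2.22, 2.221, 0.004]
ft_force: [-1.3, -0.2, 6.3]
width: 0.0193
grip_force: 40.7
```

>>> {"op": "run_rows", "data": {"increments": "0 0 0 0 0.085\n0 0 0 0 0.085\n0 0 0 0 0.085\n0 0 0 0 0.085\n0 0 0 0 0.085\n0 0 0 0 0.085\n0 0 0 0 0.085\n0 0 -1.5 0 0.085\n0 0 -3 0 0.085\n0 0 -4.5 0 0.085"}}

```text
clock: 21.73
tcp_pos: [0.5206, 0.2422, 0.1385]
tcp_rot: [-2.221, -2.221, 0.003]
ft_force: [0.8, -0.9, -0.2]
width: 0.0852
grip_force: 0.0
```

>>> {"op": "run_rows", "data": {"increments": "-1 0.1 -1.5 0 0.085\n-2.75 0.25 -1.5 0 0.085\n-4.5 0.35 -1.5 0 0.085\n-6.25 0.5 -1.5 0 0.085\n-8 0.65 -1.5 0 0.085\n-9.75 0.8 -1.5 0 0.085\n-11.5 0.95 -1.5 0 0.085\n-13.25 1.1 -1.5 0 0.085\n-15 1.2 -1.5 0 0.085\n-16.75 1.35 -1.5 0 0.085"}}

```text
clock: 22.57
tcp_pos: [0.5482, -0.0942, 0.1684]
tcp_rot: [2.221, 2.221, 0.0]
ft_force: [0.7, 0.5, -0.0]
width: 0.085
grip_force: 0.0
```

>>> {"op": "run_rows", "data": {"increments": "-1.75 0.15 0 0 0.085\n-3.5 0.3 0 0 0.085\n-5.25 0.45 0 0 0.085\n-7 0.6 0 0 0.085\n-8.75 0.7 0 0 0.085\n-10 0.8 0 0 0.085\n-11 0.9 0 0 0.085\n-11.4 0.925 0 0 0.085\n-11.4 0.925 0 0 0.085\n-11.4 0.925 0 0 0.085"}}

```text
clock: 23.4
tcp_pos: [0.5667, -0.3198, 0.168]
tcp_rot: [-2.221, -2.22, -0.001]
ft_force: [-0.7, 0.0, 0.3]
width: 0.0849
grip_force: 0.0
```

```bash
cat > caps.py <<'E'
from h import *
def caps(f,P,ex):
    # grey cap centroid near each expected cap mid-height point
    for n,X in P.items():
        u,v=proj(f,[X])[0];x,y=int(u),int(v);r=ex
        h=cv2.cvtColor(f['image'][max(y-r,0):y+r,max(x-r,0):x+r],cv2.COLOR_RGB2HSV);m=cv2.inRange(h,(0,0,60),(180,45,135))
        k,l,s,c=cv2.connectedComponentsWithStats(m)
        print(n,(u.round(1),v.round(1)),[(s[i].tolist(),(c[i]+[max(x-r,0),max(y-r,0)]).round(1).tolist()) for i in range(1,k) if s[i,4]>40])
E
python3 - <<'E'
from caps import *
w=save('wrist','w8.png');g=save('scene','n8.png');print(state()['tcp_pos'])
caps(w,{'sq':[.567,-.3205,.092]},35)
caps(g,{'tall':[.5037,.1177,.087],'wide':[.5126,.18,.065],'round':[.5215,.2425,.081]},14)
E
```

```text
[ 0.56677276 -0.31891184  0.16819668]
sq (np.float64(319.1), np.float64(197.0)) [([0, 0, 57, 59, 1993], [310.7, 195.2]), ([57, 0, 13, 49, 469], [347.5, 185.7])]
tall (np.float64(380.0), np.float64(191.1)) [([0, 0, 14, 5, 45], [372.2, 178.3]), ([0, 6, 24, 22, 248], [378.4, 193.5])]
wide (np.float64(408.4), np.float64(211.0)) [([0, 4, 28, 24, 379], [406.9, 213.2])]
round (np.float64(441.5), np.float64(215.6)) [([0, 7, 22, 21, 172], [439.3, 216.6])]
```

The three placed caps are within 2–3 px of where they should be. I refine the square bottle's cap with a circle fit.

```bash
python3 - <<'E'
from h import *
w=load('w8');g=cv2.cvtColor(w['image'],cv2.COLOR_RGB2GRAY)[155:245,275:365]
c=cv2.HoughCircles(cv2.resize(g,None,fx=3,fy=3,interpolation=cv2.INTER_CUBIC),cv2.HOUGH_GRADIENT,1,20,param1=80,param2=18,minRadius=45,maxRadius=85)
for x,y,r in c[0][:4]: p=[x/3+275,y/3+155]; print(np.round(p,1),r/3,onplane(w,p,.092)[0].round(4))
E
```

```text
[321.2 199.5] 21.1 [ 0.5686 -0.3224  0.092 ]
[313.5 203.5] 28.133333 [ 0.5627 -0.3256  0.092 ]
[316.2 194.5] 26.300001 [ 0.5648 -0.3185  0.092 ]
[325.8 205.2] 28.133333 [ 0.5722 -0.327   0.092 ]
```

The first circle's radius (21 px) matches a 30 mm cap. Its centre is (0.5686, −0.3224).

>>> {"op": "run_rows", "data": {"increments": "-0.075 0.05 1.5 0 0.085\n-0.075 0.05 3 0 0.085\n-0.075 0.05 4.5 0 0.085\n-0.075 0.05 5.6 0 0.085\n-0.075 0.05 6.125 0 0.085\n-0.075 0.05 6.125 0 0.085\n-0.075 0.05 6.125 0 0.01\n-0.075 0.05 6.125 0 0.01\n-0.075 0.05 6.125 0 0.01\n-0.075 0.05 6.125 0 0.01"}}

```text
clock: 24.33
tcp_pos: [0.5694, -0.3229, 0.0479]
tcp_rot: [2.219, 2.219, 0.001]
ft_force: [-0.7, 0.8, -0.7]
width: 0.0384
grip_force: 0.0
```

>>> {"op": "run_rows", "data": {"increments": "0 0 0 0 0.01\n0 0 0 0 0.01\n0 0 0 0 0.01\n0 0 0 0 0.01\n0 0 0 0 0.01\n0 0 -0.25 0 0.01\n0 0 -0.5 0 0.01\n0 0 -1 0 0.01\n0 0 -1 0 0.01"}}

```text
clock: 25.08
tcp_pos: [0.5692, -0.3229, 0.0681]
tcp_rot: [2.219, 2.219, 0.001]
ft_force: [-0.2, -0.6, -0.8]
width: 0.0273
grip_force: 39.4
```

To row units: -0.105 m is -5.25, 0.175 m is 8.75.

>>> {"op": "run_rows", "data": {"increments": "0 0 -1.25 0 0.01\n0 0 -2.5 0 0.01\n0 0 -4 0 0.01\n0 0 -5.25 0 0.01\n1.25 0 -5.25 0 0.01\n2.75 -0.1 -5.25 0 0.01\n4.25 -0.2 -5.25 0 0.01\n5.75 -0.3 -5.25 0 0.01\n7.25 -0.4 -5.25 0 0.01\n8.75 -0.5 -5.25 0 0.01"}}

```text
clock: 25.92
tcp_pos: [0.5577, -0.1457, 0.171]
tcp_rot: [2.222, 2.221, 0.0]
ft_force: [-0.1, 0.0, -0.6]
width: 0.0272
grip_force: 39.6
```

>>> {"op": "run_rows", "data": {"increments": "1.5 -0.1 0 0 0.01\n3 -0.2 0 0 0.01\n4.5 -0.3 0 0 0.01\n6 -0.4 0 0 0.01\n7.5 -0.5 0 0 0.01\n9 -0.6 0 0 0.01\n10.5 -0.7 0 0 0.01\n12 -0.8 0 0 0.01\n13.5 -0.9 0 0 0.01\n15 -1 0 0 0.01"}}

```text
clock: 26.75
tcp_pos: [0.5378, 0.1545, 0.1711]
tcp_rot: [2.221, 2.221, 0.001]
ft_force: [-0.2, -0.3, -1.0]
width: 0.027
grip_force: 39.6
```

>>> {"op": "run_rows", "data": {"increments": "1.5 -0.05 0 1 0.01\n3 -0.1 0 2 0.01\n4.5 -0.2 0 3 0.01\n5.75 -0.25 0 4 0.01\n6.75 -0.3 0 5 0.01\n7.35 -0.35 0 6 0.01\n7.6 -0.38 0 6 0.01\n7.6 -0.38 0 6 0.01\n7.6 -0.38 0 6 0.01"}}

```text
clock: 27.5
tcp_pos: [0.5303, 0.3046, 0.1708]
tcp_rot: [2.527, 1.866, -0.001]
ft_force: [-0.6, 0.3, -0.7]
width: 0.0272
grip_force: 39.6
```

```bash
python3 - <<'E'
from h import *
d=save('side','s9.png');g=save('scene','n9.png');s=state();print(s['tcp_pos'],s['width'])
for n,f in (('side',d),('scene',g)):
    u,v=proj(f,[[.5304,.305,.137+.027]])[0];x,y=int(u),int(v)
    m=cv2.inRange(f['image'][y-32:y+32,x-32:x+32],(125,118,100),(255,255,255));k,l,st,c=cv2.connectedComponentsWithStats(m)
    print(n,(u,v),[(st[i].tolist(),(c[i]+[x-32,y-32]).round(1).tolist()) for i in range(1,k) if st[i,4]>60])
E
```

```text
[0.53044526 0.3040398  0.17082273] 0.027239114050660984
side (np.float64(224.6120179655341), np.float64(282.8212776648503)) [([14, 15, 50, 49, 982], [230.7, 288.4]), ([43, 54, 21, 10, 124], [245.4, 310.0])]
scene (np.float64(487.0748431386721), np.float64(188.50888888917137)) [([0, 15, 51, 40, 1027], [484.5, 190.3])]
```

The square bottle is above compartment 4: body centre (484.5,190.3), expected (487,188.5), with the top partly hidden by the fingers. I lower it.

>>> {"op": "run_rows", "data": {"increments": "0 0 1.25 0 0.01\n0 0 2.5 0 0.01\n0 0 3.75 0 0.01\n0 0 5 0 0.01\n0 0 5.65 0 0.01\n0 0 5.95 0 0.01\n0 0 6.1 0 0.01\n0 0 6.175 0 0.01\n0 0 6.2 0 0.01\n0 0 6.2 0 0.01"}}

```text
clock: 28.43
tcp_pos: [0.5316, 0.3052, 0.048]
tcp_rot: [2.528, 1.864, 0.004]
ft_force: [0.8, -1.2, -0.5]
width: 0.0272
grip_force: 39.6
```

>>> {"op": "run_rows", "data": {"increments": "0 0 0.025 0 0.01\n0 0 0.05 0 0.01\n0 0 0.075 0 0.01\n0 0 0.075 0 0.01"}}

```text
clock: 28.77
tcp_pos: [0.5318, 0.3058, 0.0478]
tcp_rot: [2.528, 1.864, 0.005]
ft_force: [-2.1, -0.1, 7.9]
width: 0.0273
grip_force: 40.5
```

>>> {"op": "run_rows", "data": {"increments": "0 0 0 0 0.085\n0 0 0 0 0.085\n0 0 0 0 0.085\n0 0 0 0 0.085\n0 0 0 0 0.085\n0 0 0 0 0.085\n0 0 0 0 0.085\n0 0 -1.5 0 0.085\n0 0 -3 0 0.085\n0 0 -4.5 0 0.085"}}

```text
clock: 29.6
tcp_pos: [0.5295, 0.3046, 0.1355]
tcp_rot: [-2.528, -1.864, 0.003]
ft_force: [0.6, 0.4, 0.3]
width: 0.0852
grip_force: 0.0
```

>>> {"op": "run_rows", "data": {"increments": "0 0 -2 0 0.085\n0 0 -4 0 0.085\n-1.5 0 -5 0 0.085\n-3 1 -5 0 0.085\n-5 2 -5 0 0.085\n-7 3 -5 0 0.085\n-9 3 -5 0 0.085\n-11 3 -5 0 0.085\n-12.5 3 -5 0 0.085\n-12.5 3 -5 0 0.085"}}

```text
clock: 30.43
tcp_pos: [0.512, 0.0438, 0.2353]
tcp_rot: [2.533, 1.857, -0.004]
ft_force: [-0.1, -0.1, 0.4]
width: 0.085
grip_force: 0.0
```

```bash
python3 - <<'E'
from caps import *
print(state()['tcp_pos'])
g=save('scene','n10.png');d=save('side','s10.png')
T={'tall':([.5037,.1177],.096),'wide':([.5126,.18],.074),'round':([.5215,.2425],.09),'sq':([.5304,.305],.092)}
for f in (g,d): caps(f,{k:[*p,z-.009] for k,(p,z) in T.items()},14)
i0,i1=load('scene0')['image'],g['image']
for n,uv in (('oil',(316.9,209.9)),('dish',(287,257)),('pink1',(294,165)),('pink2',(225,214))):
    x,y=map(int,uv);a=i0[y-14:y+14,x-16:x+16].astype(int);b=i1[y-14:y+14,x-16:x+16].astype(int);print(n,np.abs(a-b).mean().round(1))
E
```

```text
[0.51195963 0.04379824 0.23528631]
tall (np.float64(380.0), np.float64(191.1)) [([0, 0, 14, 5, 42], [372.1, 178.2]), ([0, 6, 24, 22, 234], [378.4, 194.0])]
wide (np.float64(408.4), np.float64(211.0)) [([0, 4, 28, 24, 364], [406.8, 213.3])]
round (np.float64(441.5), np.float64(215.6)) [([0, 7, 23, 21, 179], [439.5, 216.7])]
sq (np.float64(476.1), np.float64(227.0)) [([2, 6, 24, 19, 230], [475.7, 228.2])]
tall (np.float64(308.7), np.float64(232.9)) [([0, 5, 28, 23, 225], [308.8, 236.8])]
wide (np.float64(286.7), np.float64(261.1)) [([0, 15, 28, 13, 170], [283.7, 269.6])]
round (np.float64(261.2), np.float64(280.4)) [([20, 0, 8, 9, 52], [271.3, 269.3]), ([9, 12, 15, 10, 64], [263.8, 283.5]), ([0, 15, 7, 13, 50], [249.5, 288.6])]
sq (np.float64(233.8), np.float64(306.0)) [([9, 12, 17, 13, 80], [237.6, 312.0])]
oil 8.2
dish 1.1
pink1 2.2
pink2 2.1
```

```bash
python3 - <<'E'
from h import *
for a in ('scene0','n8','n10','side0','s10'):
    f=load(a);m=cv2.inRange(cv2.cvtColor(f['image'],cv2.COLOR_RGB2HSV),(5,150,30),(18,255,255))
    k,l,s,c=cv2.connectedComponentsWithStats(m);i=1+s[1:,4].argmax();print(a,c[i].round(1),s[i].tolist())
E
```

```text
scene0 [316.9 209.9] [311, 199, 13, 23, 260]
n8 [317.  209.8] [311, 199, 13, 22, 245]
n10 [317.  209.8] [311, 200, 13, 21, 243]
side0 [329.6 206.9] [324, 198, 12, 18, 184]
s10 [330. 207.] [325, 198, 11, 18, 173]
```

The oil bottle has not moved; the earlier difference was shading. All four caps stand where expected, so I hand in.

```bash
python3 -c "
from workcell import finish_job
print(finish_job())"
```

```text
the job is handed in; nothing more can be done
None
```

The job is handed in at about 31 s: tall tube, wide pot, round bottle and square bottle are in grey compartments 1–4 from the handle, the last two placings checked only by pixel measurements, and the oil bottle and petri dish did not move.

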